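# Fit the spindle pulley and hold the belt tensioner back

### The arm

A 6-joint arm with a two-finger parallel gripper is mounted at the origin on the work surface. World frame = base frame: x ahead of the robot, y to its left, z up, the work surface at z = 0. Lengths are in m, angles in degrees, forces in N, time in s.
With the tool pointing down it reaches from about 0.35 to 0.85 m from the base axis. Payload 8.1 kg.
Tool frame: the origin (TCP) lies between the finger pads; the fingertips stand 25 mm ahead of it and the grasp point (between the pads) lies 6 mm ahead of it; z points along the fingers, y is the line along which they close (so a half turn about z gives the same grasp; the last joint's range is limited). The gripper opens to 93 mm and grips with 3 to 60 N. Pads are 15 mm wide; open, the fingers measure 128 mm over their backs; the gripper's body (75 mm by 188 mm) begins 65 mm behind the grasp point.
Start: joints at [-70.325, 7.471, 85.268, -0, 87.261, -4.893], TCP at [0.249, -0.546, 0.218] pointing down, gripper open.
Joint ranges: [-169.43, 169.43], [-51.17, 129.36], [1.28, 143.12], [-76.62, 256.62], [0, 156.53], [-152.29, 152.29]. Speed limits (degrees/s): [136.94, 136.94, 159.86, 180, 180, 180].

### API

Orientations are given as [roll, pitch, yaw] about the fixed x, y, z axes, in that order (R = Rz(yaw) Ry(pitch) Rx(roll)).
In Python, from rig import read_state, camera, get_calibration, sign_off gives the robot as it stands.
- The arm moves only by the tool apply_moves, never from a script. Its argument "series" is a list of rows, each an object of numbers: "hand": the gripper command: -1 is shut, 1 is fully open, values between are in proportion; "dx", "dy", "dz": the shift along the world's x, y, z in mm; "rx", "ry", "rz": the turn, a rotation vector about the world's x, y, z in degrees. In form: [{"hand": .., "dx": .., "dy": .., "dz": .., "rx": .., "ry": .., "rz": ..}, ...]. A call has 1 to 10 rows; each row is the pose to reach, as a shift and turn from the pose commanded when the call began; what a row does not reach only later rows make up. A row lasts 1/12 s, in which the tool goes at most 41.7 mm and 7.16 degrees, less where a joint would pass 70% of its speed; a pose out of reach is approached as far as the arm can. A call with a gripper value outside its range is refused whole. The fingers move at their own pace and stop on an object; "squeeze" is the grip in N (left out, the last holds). Time passes only in rows, so rows that repeat a pose let the fingers close. It gives the time, the measured TCP pose, the force, the opening and the grip force at its end, in the units of the state.
- read_state(): the state, without advancing time (a new reading comes with each control period).
- camera(name): name is "scene" or "top" or "wrist"; returns the picture (480x640x3 uint8, red, green, blue); there is no depth.
- get_calibration(name): a dict with "intrinsics" (3x3 intrinsics, pixels), "R" (3x3) and "t" (3): a world point X has camera coordinates R X + t. Camera axes: x right, y down, z forward; pixel columns grow to the right and rows downward; lengths in m; the calibration is good to about 2 mm. A picture is of the moment at which its call begins: read the wrist's pose just before it. get_calibration takes no time and is no camera call; for the wrist camera it gives the pose at the moment of the call.
- sign_off(): hands the job in; it is judged then, once.
The state is a dict: "time_s": time; "qpos": joint angles; "joint_velocities": joint speeds; "joint_efforts": joint torques, N m; "tool_pos": TCP position; "ee_rot": TCP orientation; "force": force on the tool from outside, world axes, zero at the start; "torque": the same for the moment, N m; "width": finger opening in m; "finger_force": force on a finger pad.
Only numpy, scipy, OpenCV 4.12 (cv2) and the standard library are available. Lean on these libraries where they do the work, as an engineer would, in place of code of your own. Each camera call takes 0.05 s, during which the arm holds its last target. There are 200 camera calls.

### The job

The belt has to go back on this mower drive. Take the new bright aluminium pulley and, long hub upwards, lower it over the bare spindle until it sits fully home (do not drop it on) and let go of it; then pull the spring-loaded belt tensioner out by its yellow D-handle until its pointer stands in the white painted band, and finish while still holding the handle there, so that the belt can be slipped on. Leave the worn pulley and the other things on the bench where they lie.

Things in the scene. Friction and masses are not known exactly. Their poses are not given: they have to be found in the camera images.
- pulley_center (a point): centre, half-way up, of the new V-belt pulley: bright aluminium, 0.3 to 0.5 kg, lying flat on the bench, hub up. Rim 100 mm across, 20 mm high, with a belt groove; on it a round hub 36 mm across reaches 50 mm above the underside, so this point is 25 mm above the underside and 25 mm below the hub's top. An 18 mm bore goes right through. z points up along the bore
- spindle_seat (a point): top of the bare spindle's shoulder, on its axis, 80 mm above the bench: the underside of the fitted pulley rests here (its centre then 25 mm above). The shoulder is 34 mm across; above it the upright steel spindle rises 56 mm: 15 mm thick for the first 36 mm, tapering to a 10 mm threaded end for the rest. Axes as drive
- drive: the mower's belt-drive plate, fixed: red folded steel, 200 mm (its x) by 360 mm (its y), top face 60 mm above the bench, on two wooden blocks. Origin on the bench under the plate's centre; x points away from the robot, z up. Bare spindle at x +40, y +110 mm; at x +40, y -110 mm the dark crank pulley, already bolted on (84 mm across, nut top 120 mm above the bench)
- tensioner: the belt tensioner: a steel bar sliding in a guide on the plate, with a black idler wheel and a yellow D-handle. Origin in the handle bar's middle, at x -115 mm in the drive's frame when at rest. It slides only along the drive's x; pull towards -x, 65 mm at most. A spring always draws it back (about 6.5 N at rest, 1.3 N more per 10 mm); let go, it springs home
- handle (a point): middle of the D-handle's grip bar, 110 mm above the bench, 50 mm above the plate: a round yellow bar 15 mm thick along the drive's y, 104 mm long, a post at each end (90 mm free between). Below it the handle's foot, its top 18 mm above the plate. The bar is easily pinched from above, the fingers closing along the drive's x. Axes as drive
- pointer (a point): tip of the tensioner's yellow pointer, which sticks out sideways (drive's -y) over the dark strip beside the guide. It moves with the handle, always 95 mm farther along the drive's +x than the handle bar and 50 mm to its -y side
- mark: white painted band across a dark strip on the plate, beside the tensioner's guide and under its pointer: 10 mm wide along the drive's x, 30 mm long along its y; origin at its centre. It lies 28 to 50 mm from the resting pointer towards the drive's -x, differently each time. Axes as drive
- worn_pulley: the old worn pulley taken off the spindle: rust brown, 76 mm across, short hub, 26 mm high, lying flat beside the new one; origin at the centre of its underside. It stays where it is
- wrench: open steel wrench, 190 mm long, lying on the bench; a bystander. Origin at the middle of its underside
- screwdriver: screwdriver with a red handle, 210 mm long, lying on the bench; a bystander. Origin at the middle of its underside
- nut_dish: round steel dish of nuts, 90 mm across, 22 mm high; a bystander. Origin at the centre of its underside
- oil_jug: gold plastic oil jug, 75 x 110 mm, 200 mm high; a bystander. Origin at the centre of its underside
- spray_can: spray can, 54 mm across, 170 mm high, blue cap; a bystander. Origin at the centre of its underside
- grease_tin: grease tin, 84 mm across, 75 mm high, red lid; a bystander. Origin at the centre of its underside
Things that resemble listed ones, but are neither listed nor needed, are in the scene too. There is more than one size of the part that bears pulley_center; the job needs the smaller. Several things have the shape of the worn_pulley; the one meant has the colours described above.

How it is judged (in metres and radians):
On the way, in this order (a step that is already met when the one before it is completed fails the run):
1. the new pulley sits fully home on the spindle, hub up, and is let go (horizontal distance between pulley_center and spindle_seat below 0.004 m and z of pulley_center in the frame of spindle_seat between 0.021 and 0.0275 m and angle between pulley_center's own z axis and vertical below 0.06 rad and contact force between pulley and the fingers below 0.2 N and contact force between pulley and the arm below 0.2 N), for 0.2 s.
2. the tensioner is pulled out by the fingers and its pointer stands in the white band (x of pointer in the frame of mark between -0.005 and 0.005 m and contact force between tensioner and the fingers above 3 N), for 0.4 s.
At the end, for the whole second after the job is handed in: New pulley home on the spindle, hub up (axis within 4 mm, seated within 2.5 mm, tilt under 0.06 rad), not touched by the robot; tensioner pointer within 5 mm of the white band's middle, still, held there by the fingers with over 3 N, nothing else wedged against it; bystanders in place (all of step 1 and all of step 2 and linear speed of tensioner below 0.01 m/s and contact force between tensioner and pulley below 0.2 N and contact force between tensioner and worn_pulley below 0.2 N and contact force between tensioner and wrench below 0.2 N and contact force between tensioner and screwdriver below 0.2 N); the arm keeps its last pose, push and grip.
It fails at once if the worn pulley is moved by more than 30 mm (distance of worn_pulley from where it was at the start of the episode above 0.03 m).
It fails at once if another bystander on the bench (wrench, screwdriver, dish, jug, can or tin) is moved by more than 30 mm (distance of any of wrench, screwdriver, nut_dish, oil_jug, spray_can, grease_tin from where it was at the start of the episode above 0.03 m).
It fails at once if the pulley is dropped onto the spindle: it comes down the last 90 mm over the seat faster than 0.5 m/s (horizontal distance between pulley_center and spindle_seat below 0.012 m and z of pulley_center in the frame of spindle_seat below 0.09 m and linear speed of pulley above 0.5 m/s).
It also fails if it takes over 58 s, if anything falls off the work surface, if the arm or the gripper's body presses on something with over 40 N, if the wrist force passes 120 N, or if a joint passes its speed limit or range.

## Working session

There is one attempt and no reset: what is moved stays moved. The work goes in short steps, Python scripts to look and compute and a tool call to move; the robot and the scene stay as the last step left them, time stands still between calls to the robot, and variables do not carry over. Pictures are saved under pics/ and viewed, at most 10 in all, crops included, and the job is handed in when it is done.

Besides the shell and the picture viewer there is one more tool, called after ">>>" as name([rows], argument=value, ...), one row to a line, values as JSON. apply_moves: Moves the arm, as the interface text tells. Its arguments: {"type":"object","properties":{"series":{"type":"array","items":{"type":"object","properties":{"hand":{"type":"number"},"dx":{"type":"number"},"dy":{"type":"number"},"dz":{"type":"number"},"rx":{"type":"number"},"ry":{"type":"number"},"rz":{"type":"number"}}}},"squeeze":{"type":"number"}},"required":["series"]}

```bash
mkdir -p pics; cat > h.py <<'E'
import numpy as np, cv2
from rig import read_state, camera, get_calibration, sign_off
def ray(c,u,v):
    K=np.array(c["intrinsics"]);R=np.array(c["R"]);t=np.array(c["t"])
    return -R.T@t, R.T@np.linalg.inv(K)@np.array([u,v,1.0])
def onplane(c,u,v,z):
    o,d=ray(c,u,v); return o+d*(z-o[2])/d[2]
def proj(c,X):
    p=np.array(c["intrinsics"])@(np.array(c["R"])@np.array(X)+np.array(c["t"])); return p[:2]/p[2]
def shot(n,f):
    im=cv2.cvtColor(camera(n),cv2.COLOR_RGB2BGR); cv2.imwrite("pics/"+f,im); return im
E
python3 - <<'E'
from h import *
np.set_printoptions(precision=3,suppress=True)
for n in("top","scene"):
    shot(n,n+"0.png"); c=get_calibration(n); print(n,np.array(c["intrinsics"])[0],-np.array(c["R"]).T@c["t"], np.array(c["R"]))
print(read_state())
E
```

```text
top [558.576   0.    321.445] [ 0.342 -0.076  1.625] [[-0.022 -1.     0.002]
 [-0.994  0.022 -0.103]
 [ 0.102 -0.004 -0.995]]
scene [619.11    0.    328.144] [ 1.52  -0.792  0.871] [[ 0.546  0.838  0.012]
 [ 0.451 -0.282 -0.847]
 [-0.706  0.467 -0.532]]
{'time_s': 0.1, 'qpos': array([-70.327,   7.512,  85.325,  -0.001,  87.262,  -4.893]), 'joint_velocities': array([ 0.074, -0.075, -0.185, -0.128,  0.018, -0.02 ]), 'joint_efforts': array([  0.   , -56.134, -49.31 ,   0.077,   0.029,  -0.   ]), 'tool_pos': array([ 0.249, -0.545,  0.217]), 'ee_rot': array([-179.901,   -0.008,   24.566]), 'force': array([ 0.858, -0.273, -0.379]), 'torque': array([0.028, 0.015, 0.06 ]), 'finger_force': 0.0, 'width': 0.09278277837781454}
```

View pics/top0.png

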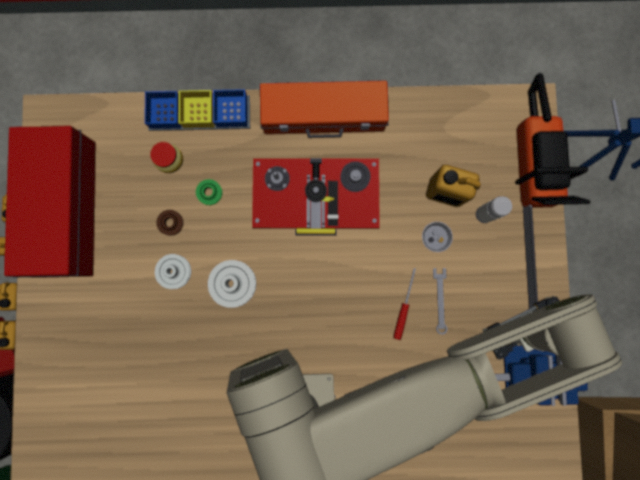

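View pics/scene0.png

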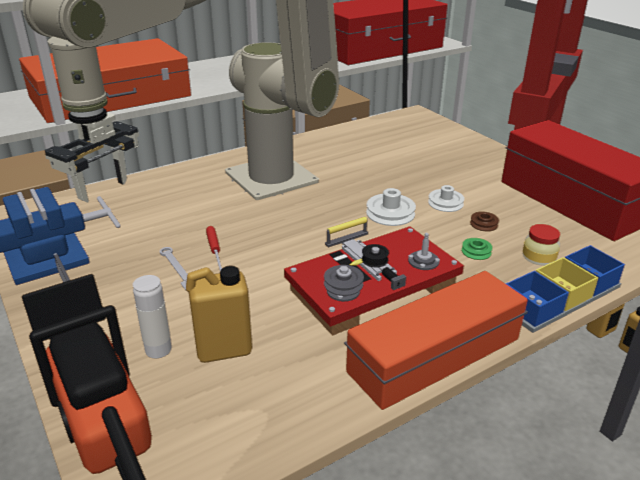

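The top view shows the small bright pulley at about (172,271), with a larger one beside it at (231,284). The rust-brown worn pulley is at (170,222), the spindle at (277,177), and the yellow handle at (316,231). The white band is near (333,216). The scene view confirms that both aluminium pulleys lie hub up.

```bash
python3 - <<'E'
from h import *
np.set_printoptions(precision=4,suppress=True)
im=cv2.imread("pics/top0.png"); c=get_calibration("top"); hsv=cv2.cvtColor(im,cv2.COLOR_BGR2HSV)
def blobs(m,lab,z,amin=60):
    n,l,s,ce=cv2.connectedComponentsWithStats(m.astype(np.uint8))
    for i in range(1,n):
        x,y,w,h,a=s[i]
        if a<amin: continue
        P=cv2.findContours((l==i).astype(np.uint8),0,1)[0][0][:,0]
        W=np.array([onplane(c,u,v,z)[:2] for u,v in P],np.float32)
        print(lab,ce[i],a,"minrect",cv2.minAreaRect(W),"circ",cv2.minEnclosingCircle(W))
H,S,V=cv2.split(hsv)
box=np.zeros(H.shape,bool); box[240:320,140:265]=1
blobs((S<40)&(V>120)&box,"alu",0.02)
box[:]=0; box[145:250,240:395]=1
red=(((H<6)|(H>174))&(S>150)&(V>90)&box).astype(np.uint8)
P=np.vstack([q[:,0] for q in cv2.findContours(red,0,1)[0] if len(q)>20])
W=np.array([onplane(c,u,v,.06)[:2] for u,v in P],np.float32); print("plate",cv2.minAreaRect(W))
blobs((H>22)&(H<35)&(S>120)&(V>120)&box,"yellow",.11,15)
box[:]=0; box[200:230,325:342]=1
blobs((S<60)&(V>150)&box,"band",.061,5)
cs=get_calibration("scene")
print("worn",onplane(c,170,222,.02),"spindle top(scene 425,236 )",onplane(cs,425,235,.136), onplane(c,276,175,.136))
E
```

```text
alu [172.3004 271.1807] 952 minrect ((0.40979450941085815, 0.34690210223197937), (0.10093746334314346, 0.09735230356454849), 88.73067474365234) circ ((0.40882226824760437, 0.3472951352596283), 0.05196420103311539)
alu [231.3564 283.4396] 1731 minrect ((0.37046897411346436, 0.17802733182907104), (0.13456100225448608, 0.13421452045440674), 89.42086029052734) circ ((0.3706394135951996, 0.17837770283222198), 0.069188691675663)
plate ((0.6221696138381958, -0.06774118542671204), (0.3577742576599121, 0.19844523072242737), 88.73607635498047)
yellow [327.7241 198.5172] 29 minrect ((0.5951632261276245, -0.10231738537549973), (0.02196723222732544, 0.00833278987556696), 88.74247741699219) circ ((0.5937741994857788, -0.10228689014911652), 0.01142924278974533)
yellow [315.2593 230.3642] 162 minrect ((0.5089859962463379, -0.06480607390403748), (0.10371514409780502, 0.010981328785419464), 88.73500061035156) circ ((0.5076127052307129, -0.0647653266787529), 0.05211036279797554)
band [332.5 216.5] 20 minrect ((0.5516292452812195, -0.11468370258808136), (0.0254270788282156, 0.0028484463691711426), 88.73834228515625) circ ((0.5516292452812195, -0.11468135565519333), 0.012886520475149155)
worn [0.5514 0.3548 0.02  ] spindle top(scene 425,236 ) [0.6676 0.0304 0.136 ] [0.6583 0.0375 0.136 ]
```

>>> apply_moves([
  {"hand":1,"dx":10,"dy":17,"dz":4,"rz":3.2},
  {"hand":1,"dx":30,"dy":51,"dz":12,"rz":9.6},
  {"hand":1,"dx":50,"dy":86,"dz":20,"rz":16},
  {"hand":1,"dx":70,"dy":120,"dz":28,"rz":22.4},
  {"hand":1,"dx":90,"dy":154,"dz":36,"rz":28.8},
  {"hand":1,"dx":110,"dy":188,"dz":44,"rz":35.2},
  {"hand":1,"dx":130,"dy":222,"dz":52,"rz":41.6},
  {"hand":1,"dx":150,"dy":256,"dz":60,"rz":48},
  {"hand":1,"dx":170,"dy":291,"dz":68,"rz":54.4},
  {"hand":1,"dx":190,"dy":325,"dz":76,"rz":60.8},
])

```text
$.series[0]: bad value
```

>>> apply_moves([
  {"hand":1,"dx":20,"dy":35,"dz":8,"rz":3.4},
  {"hand":1,"dx":40,"dy":70,"dz":16,"rz":3.4},
  {"hand":1,"dx":60,"dy":105,"dz":20,"rz":3.4},
  {"hand":1,"dx":80,"dy":140,"dz":20,"rz":3.4},
  {"hand":1,"dx":90,"dy":170,"dz":20,"rz":3.4},
  {"hand":1,"dx":90,"dy":190,"dz":20,"rz":3.4},
  {"hand":1,"dx":90,"dy":190,"dz":20,"rz":3.4},
])

```text
$.series[0]: bad value
```

```bash
python3 - <<'E'
from h import *
np.set_printoptions(precision=4,suppress=True)
s=read_state(); c=get_calibration("wrist"); shot("wrist","w0.png"); np.savez("w0.npz",**c)
print(s["time_s"],s["tool_pos"],s["ee_rot"],-np.array(c["R"]).T@c["t"]); print(c["R"])
for n,X in dict(spt=(.664,.041,.136),seat=(.664,.041,.08),handle=(.507,-.0655,.11),ctr=(.622,-.068,.06)).items(): print(n,proj(c,X))
E
```

```text
0.1 [ 0.2493 -0.5452  0.217 ] [-179.901    -0.0078   24.5664] [ 0.3248 -0.5118  0.384 ]
[[ 0.4156 -0.9096 -0.0018]
 [-0.8689 -0.3976  0.2948]
 [-0.2688 -0.121  -0.9556]]
spt [-1335.1784 -2443.6436]
seat [ -668.0138 -1404.35  ]
handle [-432.753  -704.9805]
ctr [-257.0338 -845.6713]
```

View pics/w0.png

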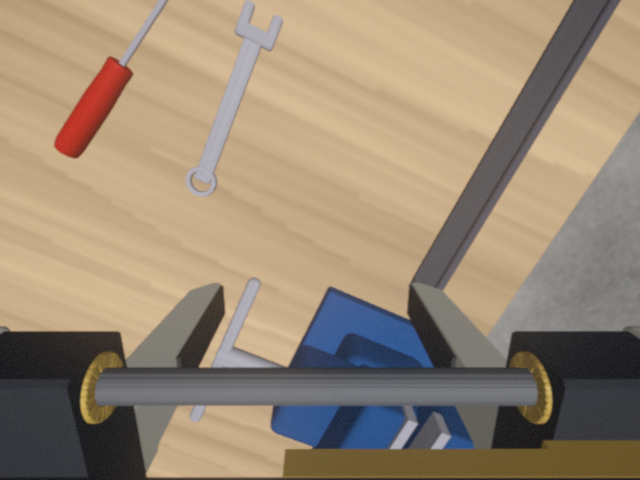

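The wrist camera shows the wrench and screwdriver from the start pose, because the moves were refused. I'll supply all the keys this time.

>>> apply_moves([
  {"hand":1,"dx":10,"dy":17,"dz":4,"rx":0,"ry":0,"rz":3.2},
  {"hand":1,"dx":30,"dy":51,"dz":12,"rx":0,"ry":0,"rz":9.6},
  {"hand":1,"dx":50,"dy":86,"dz":20,"rx":0,"ry":0,"rz":16},
  {"hand":1,"dx":70,"dy":120,"dz":28,"rx":0,"ry":0,"rz":22.4},
  {"hand":1,"dx":90,"dy":154,"dz":36,"rx":0,"ry":0,"rz":28.8},
  {"hand":1,"dx":110,"dy":188,"dz":44,"rx":0,"ry":0,"rz":35.2},
  {"hand":1,"dx":130,"dy":222,"dz":52,"rx":0,"ry":0,"rz":41.6},
  {"hand":1,"dx":150,"dy":256,"dz":60,"rx":0,"ry":0,"rz":48},
  {"hand":1,"dx":170,"dy":291,"dz":68,"rx":0,"ry":0,"rz":54.4},
  {"hand":1,"dx":190,"dy":325,"dz":76,"rx":0,"ry":0,"rz":60.8},
])

```text
time_s: 0.98
tool_pos: [0.4399, -0.2187, 0.2942]
ee_rot: [-180.0, -0.0, 85.7]
force: [0.7, -1.1, 0.1]
width: 0.0928
finger_force: 0.0
```

>>> apply_moves([
  {"hand":1,"dx":25,"dy":12,"dz":5,"rx":0,"ry":0,"rz":3},
  {"hand":1,"dx":60,"dy":25,"dz":15,"rx":0,"ry":0,"rz":3},
  {"hand":1,"dx":95,"dy":38,"dz":26,"rx":0,"ry":0,"rz":3},
  {"hand":1,"dx":125,"dy":48,"dz":26,"rx":0,"ry":0,"rz":3},
  {"hand":1,"dx":135,"dy":50,"dz":26,"rx":0,"ry":0,"rz":3},
  {"hand":1,"dx":135,"dy":50,"dz":26,"rx":0,"ry":0,"rz":3},
  {"hand":1,"dx":135,"dy":50,"dz":26,"rx":0,"ry":0,"rz":3},
])

```text
time_s: 1.57
tool_pos: [0.5743, -0.1704, 0.319]
ee_rot: [-179.9, -0.0, 88.4]
force: [0.2, -0.3, 0.3]
width: 0.0929
finger_force: 0.0
```

```bash
python3 - <<'E'
from h import *
np.set_printoptions(precision=4,suppress=True)
s=read_state(); c=get_calibration("wrist"); shot("wrist","w1.png"); np.savez("w1.npz",**c)
print(s["time_s"],s["tool_pos"],s["ee_rot"],-np.array(c["R"]).T@c["t"])
for n,X in dict(spt=(.664,.041,.136),seat=(.664,.041,.08),handle=(.507,-.0655,.11),ctr=(.622,-.068,.06)).items(): print(n,proj(c,X))
E
```

```text
1.5667 [ 0.5743 -0.1704  0.319 ] [-179.8922   -0.0224   88.4246] [ 0.5777 -0.0889  0.486 ]
spt [417.9995 -39.1826]
seat [402.4971 -13.2961]
handle [244.1759 106.7771]
ctr [356.3103 108.8206]
```

View pics/w1.png

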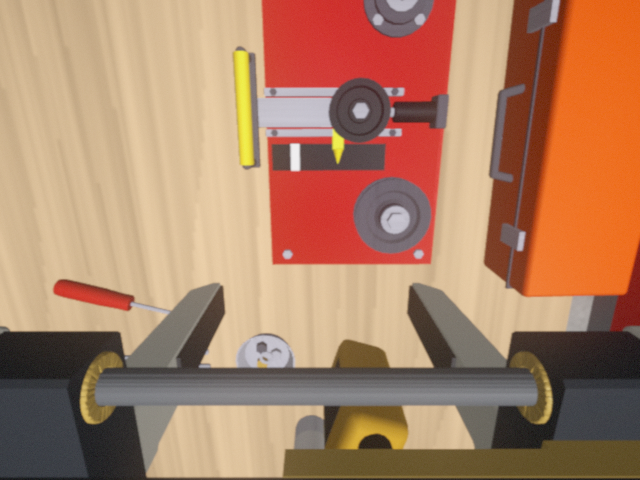

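The wrist view shows the handle bar at (245,108), the pointer tip at (338,163), the white band at (295,157), and the crank pulley at (392,215). The predicted handle pixel matches. Next I'll step towards +y to get the spindle in view and measure both frames.

>>> apply_moves([
  {"hand":1,"dx":5,"dy":20,"dz":0,"rx":0,"ry":0,"rz":0},
  {"hand":1,"dx":15,"dy":55,"dz":0,"rx":0,"ry":0,"rz":0},
  {"hand":1,"dx":25,"dy":90,"dz":0,"rx":0,"ry":0,"rz":0},
  {"hand":1,"dx":30,"dy":115,"dz":0,"rx":0,"ry":0,"rz":0},
  {"hand":1,"dx":30,"dy":120,"dz":0,"rx":0,"ry":0,"rz":0},
  {"hand":1,"dx":30,"dy":120,"dz":0,"rx":0,"ry":0,"rz":0},
  {"hand":1,"dx":30,"dy":120,"dz":0,"rx":0,"ry":0,"rz":0},
])

```text
time_s: 2.2
tool_pos: [0.6038, -0.0517, 0.3202]
ee_rot: [180.0, 0.0, 88.3]
force: [0.0, -0.2, -0.1]
width: 0.0931
finger_force: 0.0
```

```bash
python3 - <<'E'
from h import *
np.set_printoptions(precision=4,suppress=True)
s=read_state(); c=get_calibration("wrist"); im2=shot("wrist","w2.png"); np.savez("w2.npz",**c)
print(s["tool_pos"],s["ee_rot"],"seat px",proj(c,(.664,.041,.08)),"tip px",proj(c,(.664,.041,.136)))
im=cv2.imread("pics/w1.png"); c1=dict(np.load("w1.npz"))
def meas(im,c,m,z,lab,box):
    b=np.zeros(m.shape,bool); b[box[1]:box[3],box[0]:box[2]]=1
    n,l,st,ce=cv2.connectedComponentsWithStats((m&b).astype(np.uint8)); 
    if n<2: print(lab,"none");return
    i=1+st[1:,4].argmax()
    P=cv2.findContours((l==i).astype(np.uint8),0,1)[0][0][:,0]
    W=np.array([onplane(c,u,v,z)[:2] for u,v in P],np.float32)
    print(lab,ce[i],st[i],cv2.minAreaRect(W),"cen",onplane(c,*ce[i],z))
for nm,I,cc in(("w1",im,c1),("w2",im2,c)):
    H,S,V=cv2.split(cv2.cvtColor(I,cv2.COLOR_BGR2HSV))
    yel=(H>22)&(H<35)&(S>120)&(V>120); white=(S<60)&(V>190)
    hx=proj(cc,(.507,-.0655,.11)).astype(int); bx=proj(cc,(.552,-.115,.06)).astype(int)
    px=proj(cc,(.6,-.11,.07)).astype(int)
    meas(I,cc,yel,.11,nm+" handle",(max(hx[0]-30,0),max(hx[1]-80,0),hx[0]+30,hx[1]+80))
    meas(I,cc,white,.061,nm+" band",(bx[0]-20,bx[1]-25,bx[0]+20,bx[1]+25))
    meas(I,cc,yel,.07,nm+" pointer",(px[0]-30,px[1]-35,px[0]+40,px[1]+30))
    m=(((H<6)|(H>174))&(S>150)&(V>90)); meas(I,cc,m,.06,nm+" plate",(255,0,480,360))
E
```

```text
[ 0.6038 -0.0517  0.3202] [179.9915   0.0421  88.3489] seat px [369.2819 116.7514] tip px [377.8493 114.7491]
w1 handle [243.3847 107.0282] [ 233   51   21  115 1700] ((0.5061194896697998, -0.06889627873897552), (0.10533083975315094, 0.014639722183346748), 88.5911865234375) cen [ 0.5062 -0.0657  0.11  ]
w1 band [295.2591 132.2664] [277 129  38   8 274] ((0.5534690618515015, -0.09131179749965668), (0.0075737303122878075, 0.041673365980386734), 88.41034698486328) cen [ 0.5531 -0.091   0.061 ]
w1 pointer [337.3948 145.8967] [332 130  12  34 271] ((0.6001830101013184, -0.10772943496704102), (0.03577711805701256, 0.012319049797952175), 89.16947937011719) cen [ 0.6001 -0.1069  0.07  ]
w1 plate [354.3724  47.8321] [  262     0   194   107 14636] ((0.6223430037498474, -0.01402779296040535), (0.10198243707418442, 0.19864818453788757), 88.35865783691406) cen [ 0.6196 -0.007   0.06  ]
w2 handle [225.5309 226.3312] [ 215  180   21   95 1277] ((0.5060340166091919, -0.07039132714271545), (0.10546396672725677, 0.01486481074243784), 88.60694122314453) cen [ 0.506  -0.0676  0.11  ]
w2 band [276.5 235.5] [259 233  36   6 216] ((0.5544440150260925, -0.09368475526571274), (0.006417379714548588, 0.04331750422716141), 88.35126495361328) cen [ 0.5545 -0.0937  0.061 ]
w2 pointer [313.1348 251.0638] [308 242  12  20 141] ((0.5995481014251709, -0.11283411830663681), (0.024508515372872353, 0.013436724431812763), 87.97020721435547) cen [ 0.5991 -0.1121  0.07  ]
w2 plate [332.72   127.2312] [  255    53   170   162 20400] ((0.6281623244285583, 0.019111596047878265), (0.17597699165344238, 0.18913057446479797), 88.32313537597656) cen [0.6257 0.0315 0.06  ]
```

View pics/w2.png

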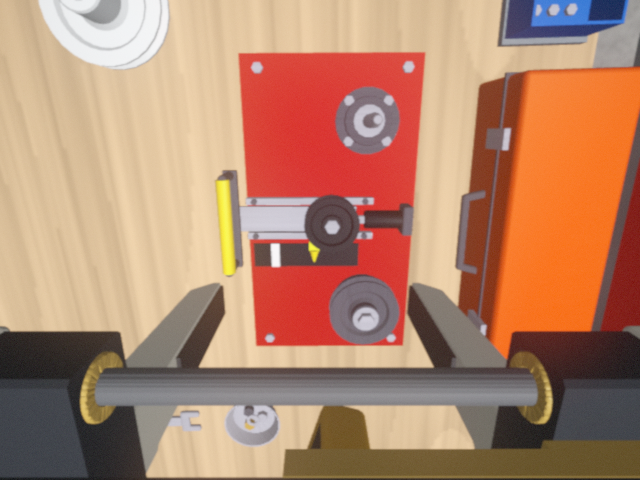

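w2 shows the shoulder at about (369,121), the spindle tip at (377,119), the band at (276,255), and the plate corners at (240,53), (424,53), (256,346) and (404,346). I'll refine these numerically.

```bash
python3 - <<'E'
from h import *
np.set_printoptions(precision=4,suppress=True)
for nm,bb in(("w1",(288,143,302,172)),("w2",(268,244,284,268))):
    I=cv2.imread(f"pics/{nm}.png"); c=dict(np.load(nm+".npz")); H,S,V=cv2.split(cv2.cvtColor(I,cv2.COLOR_BGR2HSV))
    m=(S<60)&(V>170); b=np.zeros(m.shape,bool); b[bb[1]:bb[3],bb[0]:bb[2]]=1
    v,u=np.nonzero(m&b); p=onplane(c,u.mean(),v.mean(),.061); print(nm,"band",u.mean(),v.mean(),u.min(),u.max(),v.min(),v.max(),p)
I=cv2.imread("pics/w2.png"); c=dict(np.load("w2.npz")); H,S,V=cv2.split(cv2.cvtColor(I,cv2.COLOR_BGR2HSV))
red=(((H<6)|(H>174))&(S>150)&(V>90)); red[:, :225]=0; red[:,430:]=0; red[360:]=0
P=np.vstack([q[:,0] for q in cv2.findContours(red.astype(np.uint8),0,1)[0] if len(q)>20])
W=np.array([onplane(c,u,v,.06)[:2] for u,v in P],np.float32); r=cv2.minAreaRect(W); print("plate",r)
a=np.radians(r[2]-90); R=np.array([[np.cos(a),-np.sin(a)],[np.sin(a),np.cos(a)]])
sp=np.array(r[0])+R@[.04,.11]; print("spindle from plate",sp, "handle", np.array(r[0])+R@[-.115,0])
# bright gray in spindle
crop=I[80:160,330:405]; cv2.imwrite("pics/c.png",cv2.resize(crop,None,fx=7,fy=7,interpolation=cv2.INTER_CUBIC))
for lab,z,u,v in(("tip",.136,377,119),("shoulder",.08,369,121)): print(lab,onplane(c,u,v,z))
E
```

```text
w1 band 294.74045801526717 156.3320610687023 290 299 143 170 [ 0.5514 -0.1175  0.061 ]
w2 band 275.0869565217391 254.9951690821256 271 280 244 266 [ 0.5512 -0.119   0.061 ]
plate ((0.6209350824356079, -0.07176284492015839), (0.35875797271728516, 0.1985459178686142), 88.59521484375)
spindle from plate [0.6636 0.0372] handle [ 0.506  -0.0689]
tip [0.6633 0.0373 0.136 ]
shoulder [0.6638 0.0367 0.08  ]
```

View pics/c.png

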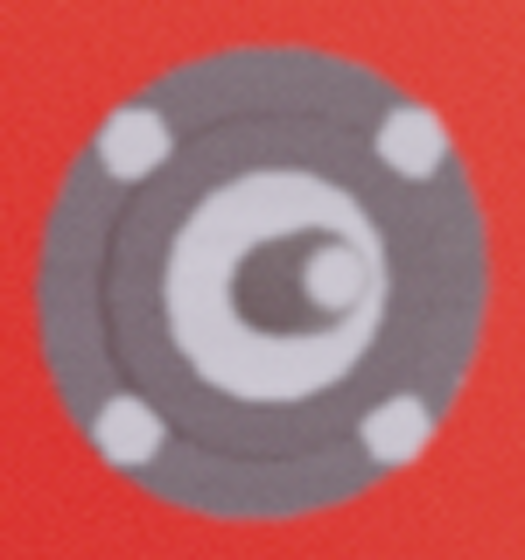

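The wrist views put the spindle axis at (0.664, 0.037), consistent between tip, shoulder and plate. The top camera gave y=0.041. I'll view the pulley from the same wrist camera so that any bias cancels.

>>> apply_moves([
  {"hand":1,"dx":-8,"dy":16,"dz":0,"rx":0,"ry":0,"rz":0.4},
  {"hand":1,"dx":-24,"dy":50,"dz":0,"rx":0,"ry":0,"rz":0.4},
  {"hand":1,"dx":-40,"dy":85,"dz":0,"rx":0,"ry":0,"rz":0.4},
  {"hand":1,"dx":-57,"dy":120,"dz":0,"rx":0,"ry":0,"rz":0.4},
  {"hand":1,"dx":-74,"dy":155,"dz":0,"rx":0,"ry":0,"rz":0.4},
  {"hand":1,"dx":-91,"dy":190,"dz":0,"rx":0,"ry":0,"rz":0.4},
  {"hand":1,"dx":-108,"dy":225,"dz":0,"rx":0,"ry":0,"rz":0.4},
  {"hand":1,"dx":-125,"dy":260,"dz":-10,"rx":0,"ry":0,"rz":0.4},
  {"hand":1,"dx":-142,"dy":295,"dz":-20,"rx":0,"ry":0,"rz":0.4},
  {"hand":1,"dx":-159,"dy":330,"dz":-30,"rx":0,"ry":0,"rz":0.4},
])

```text
time_s: 3.08
tool_pos: [0.4453, 0.2791, 0.2901]
ee_rot: [179.9, -0.0, 88.6]
force: [1.0, 0.6, 0.0]
width: 0.0925
finger_force: 0.0
```

>>> apply_moves([
  {"hand":1,"dx":-14,"dy":28,"dz":-10,"rx":0,"ry":0,"rz":0},
  {"hand":1,"dx":-26,"dy":50,"dz":-20,"rx":0,"ry":0,"rz":0},
  {"hand":1,"dx":-34,"dy":62,"dz":-25,"rx":0,"ry":0,"rz":0},
  {"hand":1,"dx":-35,"dy":65,"dz":-25,"rx":0,"ry":0,"rz":0},
  {"hand":1,"dx":-35,"dy":65,"dz":-25,"rx":0,"ry":0,"rz":0},
  {"hand":1,"dx":-35,"dy":65,"dz":-25,"rx":0,"ry":0,"rz":0},
])

```text
time_s: 3.58
tool_pos: [0.4116, 0.3431, 0.2656]
ee_rot: [179.9, 0.0, 88.7]
force: [-0.3, 0.2, -0.5]
width: 0.093
finger_force: 0.0
```

```bash
cat > pul.py <<'E'
from h import *
import sys
np.set_printoptions(precision=4,suppress=True)
s=read_state(); c=get_calibration("wrist"); I=shot("wrist",sys.argv[1]+".png"); np.savez(sys.argv[1]+".npz",**c)
print(s["time_s"],s["tool_pos"],s["ee_rot"])
H,S,V=cv2.split(cv2.cvtColor(I,cv2.COLOR_BGR2HSV)); m=((S<45)&(V>110)).astype(np.uint8)
e=proj(c,(.409,.345,.02)); print("expect",e)
n,l,st,ce=cv2.connectedComponentsWithStats(m)
for i in range(1,n):
    if st[i,4]<800: continue
    P=cv2.findContours((l==i).astype(np.uint8),0,1)[0][0][:,0]
    W=np.array([onplane(c,u,v,.02)[:2] for u,v in P],np.float32); print(st[i],ce[i],cv2.minEnclosingCircle(W),cv2.fitEllipse(W))
E
python3 pul.py w3
```

```text
3.5833 [0.4116 0.3431 0.2656] [179.9399   0.0052  88.6911]
expect [313.0448 201.5177]
[ 270  156   87   87 5844] [313.1444 199.6268] ((0.4088504910469055, 0.34558457136154175), 0.0509963221848011) ((0.40912920236587524, 0.345396488904953), (0.0997336208820343, 0.10042191296815872), 173.94012451171875)
[ 233  279  107   89 7429] [286.823 325.366] ((0.3696345388889313, 0.1760108470916748), 0.07420238107442856) ((0.3706294596195221, 0.18009158968925476), (0.13451313972473145, 0.14109013974666595), 103.84799194335938)
[ 126  388  411   15 3193] [333.4742 396.1513] ((0.4265837073326111, 0.07271888852119446), 0.28300344944000244) ((0.424114465713501, 0.07267571240663528), (0.01728489249944687, 0.529314398765564), 88.64779663085938)
[ 136  405   43   66 1351] [152.2939 427.3916] ((0.18194085359573364, 0.004289938136935234), 0.06640134006738663) ((0.17289471626281738, 0.02611742913722992), (0.047190625220537186, 0.13231292366981506), 160.76597595214844)
```

View pics/w3.png

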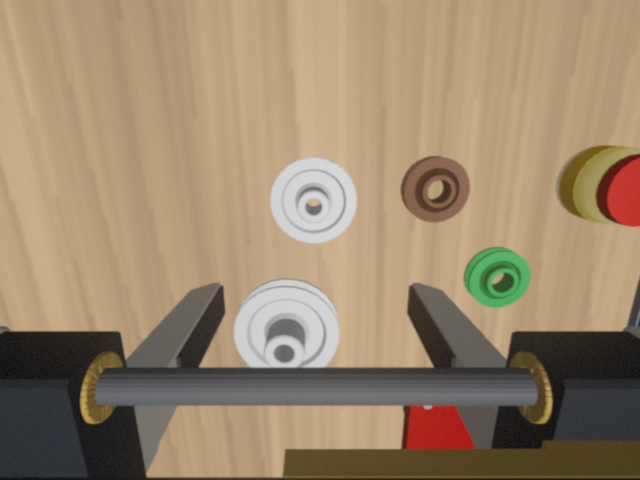

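w3 shows the 100 mm pulley at (313,200). Its measured diameter is 0.100 m, which confirms it is the smaller one. Descending to grip the hub.

>>> apply_moves([
  {"hand":1,"dx":-2.5,"dy":2,"dz":-20,"rx":0,"ry":0,"rz":0},
  {"hand":1,"dx":-2.5,"dy":2,"dz":-55,"rx":0,"ry":0,"rz":0},
  {"hand":1,"dx":-2.5,"dy":2,"dz":-90,"rx":0,"ry":0,"rz":0},
  {"hand":1,"dx":-2.5,"dy":2,"dz":-125,"rx":0,"ry":0,"rz":0},
  {"hand":1,"dx":-2.5,"dy":2,"dz":-155,"rx":0,"ry":0,"rz":0},
  {"hand":1,"dx":-2.5,"dy":2,"dz":-180,"rx":0,"ry":0,"rz":0},
  {"hand":1,"dx":-2.5,"dy":2,"dz":-200,"rx":0,"ry":0,"rz":0},
  {"hand":1,"dx":-2.5,"dy":2,"dz":-212,"rx":0,"ry":0,"rz":0},
  {"hand":1,"dx":-2.5,"dy":2,"dz":-216,"rx":0,"ry":0,"rz":0},
  {"hand":1,"dx":-2.5,"dy":2,"dz":-216,"rx":0,"ry":0,"rz":0},
])

```text
time_s: 4.47
tool_pos: [0.4083, 0.3455, 0.0487]
ee_rot: [-180.0, 0.0, 88.7]
force: [0.3, -0.4, 0.4]
width: 0.0928
finger_force: 0.0
```

>>> apply_moves([
  {"hand":0.3,"dx":0,"dy":0,"dz":0,"rx":0,"ry":0,"rz":0},
  {"hand":0,"dx":0,"dy":0,"dz":0,"rx":0,"ry":0,"rz":0},
  {"hand":-0.2,"dx":0,"dy":0,"dz":0,"rx":0,"ry":0,"rz":0},
  {"hand":-0.5,"dx":0,"dy":0,"dz":0,"rx":0,"ry":0,"rz":0},
  {"hand":-0.5,"dx":0,"dy":0,"dz":0,"rx":0,"ry":0,"rz":0},
  {"hand":-0.5,"dx":0,"dy":0,"dz":0,"rx":0,"ry":0,"rz":0},
  {"hand":-0.5,"dx":0,"dy":0,"dz":0,"rx":0,"ry":0,"rz":0},
  {"hand":-0.5,"dx":0,"dy":0,"dz":0,"rx":0,"ry":0,"rz":0},
], squeeze=25)

```text
time_s: 5.13
tool_pos: [0.4079, 0.3464, 0.049]
ee_rot: [-180.0, 0.0, 88.8]
force: [0.0, 0.0, 0.2]
width: 0.044
finger_force: 0.0
```

>>> apply_moves([
  {"hand":-1,"dx":0,"dy":0,"dz":0,"rx":0,"ry":0,"rz":0},
  {"hand":-1,"dx":0,"dy":0,"dz":0,"rx":0,"ry":0,"rz":0},
  {"hand":-1,"dx":0,"dy":0,"dz":0,"rx":0,"ry":0,"rz":0},
  {"hand":-1,"dx":0,"dy":0,"dz":0,"rx":0,"ry":0,"rz":0},
  {"hand":-1,"dx":0,"dy":0,"dz":0,"rx":0,"ry":0,"rz":0},
  {"hand":-1,"dx":0,"dy":0,"dz":0,"rx":0,"ry":0,"rz":0},
])

```text
time_s: 5.63
tool_pos: [0.4082, 0.3467, 0.0495]
ee_rot: [180.0, -0.0, 88.8]
force: [-0.2, 0.0, 5.1]
width: 0.0041
finger_force: 2.2
```

>>> apply_moves([
  {"hand":-1,"dx":0,"dy":0,"dz":5,"rx":0,"ry":0,"rz":0},
  {"hand":-1,"dx":0,"dy":0,"dz":20,"rx":0,"ry":0,"rz":0},
  {"hand":-1,"dx":0,"dy":0,"dz":45,"rx":0,"ry":0,"rz":0},
  {"hand":-1,"dx":0,"dy":0,"dz":80,"rx":0,"ry":0,"rz":0},
  {"hand":-1,"dx":0,"dy":0,"dz":120,"rx":0,"ry":0,"rz":0},
  {"hand":-1,"dx":0,"dy":0,"dz":155,"rx":0,"ry":0,"rz":0},
  {"hand":-1,"dx":0,"dy":0,"dz":180,"rx":0,"ry":0,"rz":0},
  {"hand":-1,"dx":0,"dy":0,"dz":190,"rx":0,"ry":0,"rz":0},
  {"hand":-1,"dx":0,"dy":0,"dz":190,"rx":0,"ry":0,"rz":0},
])

```text
time_s: 6.38
tool_pos: [0.4092, 0.3472, 0.2421]
ee_rot: [179.8, -0.2, 88.8]
force: [0.0, 0.1, 0.1]
width: 0.0005
finger_force: 0.0
```

```bash
python3 pul.py w4
```

```text
6.3833 [0.4092 0.3472 0.2421] [179.7611  -0.1736  88.7687]
expect [314.5025 209.8206]
[ 269  162   92   92 6511] [314.4191 207.6706] ((0.4089083671569824, 0.3456767797470093), 0.05120188370347023) ((0.4089445173740387, 0.345517635345459), (0.09987876564264297, 0.10103589296340942), 2.3728601932525635)
[ 233  284   79   48 2554] [276.5247 310.4143] ((0.35447314381599426, 0.2259124219417572), 0.056705232709646225) ((0.36282438039779663, 0.22225673496723175), (0.05351785942912102, 0.10725201666355133), 108.02301025390625)
[ 320  284   37   46 1047] [335.4298 306.2502] ((0.4348081350326538, 0.2260417938232422), 0.036492183804512024) ((0.43167629837989807, 0.22407899796962738), (0.03851383179426193, 0.06406131386756897), 25.217920303344727)
[   0  388  167   89 7458] [ 58.8678 420.9403] ((0.083767369389534, 0.0442521795630455), 0.1431487649679184) ((0.06192535534501076, 0.06409990042448044), (0.11628656089305878, 0.26176026463508606), 113.0890884399414)
[ 466  388  174   19 2438] [551.9401 395.6739] ((0.7142475247383118, 0.08793255686759949), 0.11460703611373901) ((0.715239405632019, 0.09133592247962952), (0.023203542456030846, 0.3320069909095764), 88.42274475097656)
```

View pics/w4.png

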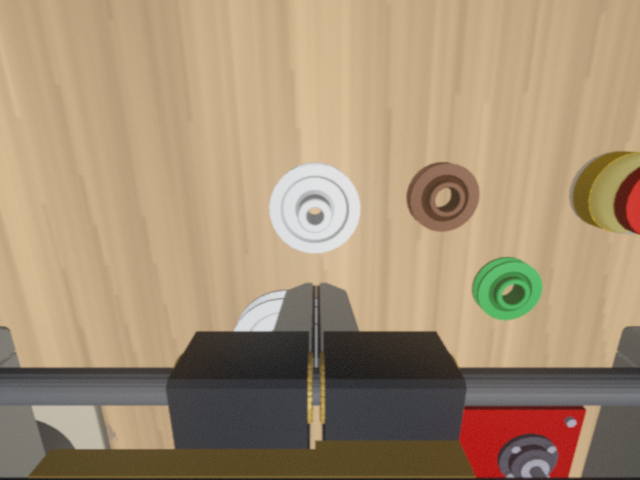

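w4 shows the grip missed: the fingers are shut and empty, and the pulley is unmoved at (314,208). I'll check the finger geometry against the image before retrying.

```bash
python3 - <<'E'
from h import *
np.set_printoptions(precision=4,suppress=True)
c=dict(np.load("w4.npz")); T=np.array([.4092,.3472,.2421])
print("cam",-c["R"].T@c["t"])
for dz in(-.025,-.006,0): print(dz,proj(c,T+[0,0,dz]))
ct=get_calibration("top"); I=shot("top","top1.png"); cs=get_calibration("scene"); J=shot("scene","scene1.png")
a,b=proj(cs,T+[0,0,-.025]),proj(ct,T+[0,0,-.025]); print(a,b)
p=a.astype(int); cv2.drawMarker(J,tuple(p),(255,0,255),0,8,1)
cv2.imwrite("pics/s1c.png",cv2.resize(J[max(p[1]-110,0):p[1]+90,p[0]-130:p[0]+130],None,fx=3,fy=3))
E
```

```text
cam [0.411  0.4283 0.4093]
-0.025 [314.6365 277.9951]
-0.006 [314.6361 292.1395]
0 [314.6359 297.188 ]
[454.9015 132.4384] [151.7591 268.3522]
```

View pics/s1c.png

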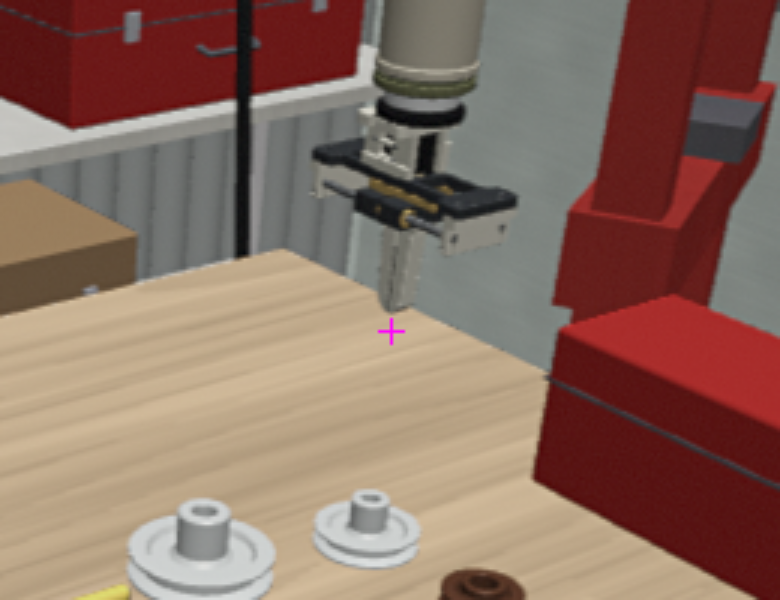

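The fingertips stand only about 5 mm beyond the reported TCP in both views (the cross marks where 25 mm would put them). They therefore slid off the hub's top edge. I'll reopen and descend about 20 mm lower in small steps, checking the force.

>>> apply_moves([
  {"hand":1,"dx":0,"dy":-1,"dz":0,"rx":0,"ry":0,"rz":0},
  {"hand":1,"dx":0,"dy":-1,"dz":0,"rx":0,"ry":0,"rz":0},
  {"hand":1,"dx":0,"dy":-1,"dz":-30,"rx":0,"ry":0,"rz":0},
  {"hand":1,"dx":0,"dy":-1,"dz":-65,"rx":0,"ry":0,"rz":0},
  {"hand":1,"dx":0,"dy":-1,"dz":-100,"rx":0,"ry":0,"rz":0},
  {"hand":1,"dx":0,"dy":-1,"dz":-130,"rx":0,"ry":0,"rz":0},
  {"hand":1,"dx":0,"dy":-1,"dz":-160,"rx":0,"ry":0,"rz":0},
  {"hand":1,"dx":0,"dy":-1,"dz":-185,"rx":0,"ry":0,"rz":0},
  {"hand":1,"dx":0,"dy":-1,"dz":-195,"rx":0,"ry":0,"rz":0},
  {"hand":1,"dx":0,"dy":-1,"dz":-198,"rx":0,"ry":0,"rz":0},
])

```text
time_s: 7.37
tool_pos: [0.4057, 0.3437, 0.0375]
ee_rot: [-179.7, 0.2, 88.8]
force: [-0.6, -0.4, 0.3]
width: 0.0625
finger_force: 0.0
```

>>> apply_moves([
  {"hand":1,"dx":0,"dy":0,"dz":-2,"rx":0,"ry":0,"rz":0},
  {"hand":1,"dx":0,"dy":0,"dz":-4,"rx":0,"ry":0,"rz":0},
  {"hand":1,"dx":0,"dy":0,"dz":-5,"rx":0,"ry":0,"rz":0},
  {"hand":1,"dx":0,"dy":0,"dz":-5,"rx":0,"ry":0,"rz":0},
])

```text
time_s: 7.7
tool_pos: [0.4089, 0.346, 0.0374]
ee_rot: [179.9, -0.1, 88.8]
force: [-0.2, 0.3, 0.2]
width: 0.0894
finger_force: 0.0
```

>>> apply_moves([
  {"hand":1,"dx":0,"dy":0,"dz":-2,"rx":0,"ry":0,"rz":0},
  {"hand":1,"dx":0,"dy":0,"dz":-4,"rx":0,"ry":0,"rz":0},
  {"hand":1,"dx":0,"dy":0,"dz":-4,"rx":0,"ry":0,"rz":0},
])

```text
time_s: 7.95
tool_pos: [0.408, 0.3453, 0.0319]
ee_rot: [180.0, -0.0, 88.8]
force: [1.2, -0.5, -1.0]
width: 0.093
finger_force: 0.0
```

>>> apply_moves([
  {"hand":1,"dx":0,"dy":0,"dz":-2,"rx":0,"ry":0,"rz":0},
  {"hand":1,"dx":0,"dy":0,"dz":-4,"rx":0,"ry":0,"rz":0},
  {"hand":1,"dx":0,"dy":0,"dz":-4,"rx":0,"ry":0,"rz":0},
])

```text
time_s: 8.2
tool_pos: [0.4077, 0.3451, 0.0274]
ee_rot: [-180.0, 0.0, 88.8]
force: [-0.3, 0.4, 0.1]
width: 0.0931
finger_force: 0.0
```

>>> apply_moves([
  {"hand":0,"dx":0,"dy":0,"dz":0,"rx":0,"ry":0,"rz":0},
  {"hand":0,"dx":0,"dy":0,"dz":0,"rx":0,"ry":0,"rz":0},
  {"hand":0,"dx":0,"dy":0,"dz":0,"rx":0,"ry":0,"rz":0},
  {"hand":-0.5,"dx":0,"dy":0,"dz":0,"rx":0,"ry":0,"rz":0},
  {"hand":-0.5,"dx":0,"dy":0,"dz":0,"rx":0,"ry":0,"rz":0},
  {"hand":-0.5,"dx":0,"dy":0,"dz":0,"rx":0,"ry":0,"rz":0},
  {"hand":-1,"dx":0,"dy":0,"dz":0,"rx":0,"ry":0,"rz":0},
  {"hand":-1,"dx":0,"dy":0,"dz":0,"rx":0,"ry":0,"rz":0},
  {"hand":-1,"dx":0,"dy":0,"dz":0,"rx":0,"ry":0,"rz":0},
], squeeze=25)

```text
time_s: 8.95
tool_pos: [0.408, 0.3453, 0.0279]
ee_rot: [180.0, 0.0, 88.8]
force: [3.8, -0.1, 0.3]
width: 0.0375
finger_force: 2.0
```

>>> apply_moves([
  {"hand":-1,"dx":0,"dy":0,"dz":0,"rx":0,"ry":0,"rz":0},
  {"hand":-1,"dx":0,"dy":0,"dz":0,"rx":0,"ry":0,"rz":0},
  {"hand":-1,"dx":0,"dy":0,"dz":0,"rx":0,"ry":0,"rz":0},
  {"hand":-1,"dx":0,"dy":0,"dz":0,"rx":0,"ry":0,"rz":0},
  {"hand":-1,"dx":0,"dy":0,"dz":0,"rx":0,"ry":0,"rz":0},
  {"hand":-1,"dx":0,"dy":0,"dz":0,"rx":0,"ry":0,"rz":0},
])

```text
time_s: 9.45
tool_pos: [0.4081, 0.3453, 0.028]
ee_rot: [180.0, -0.0, 88.8]
force: [1.4, -0.5, -0.0]
width: 0.0354
finger_force: 25.0
```

>>> apply_moves([
  {"hand":-1,"dx":0,"dy":0,"dz":3,"rx":0,"ry":0,"rz":0},
  {"hand":-1,"dx":0,"dy":0,"dz":10,"rx":0,"ry":0,"rz":0},
  {"hand":-1,"dx":0,"dy":0,"dz":20,"rx":0,"ry":0,"rz":0},
  {"hand":-1,"dx":0,"dy":0,"dz":30,"rx":0,"ry":0,"rz":0},
  {"hand":-1,"dx":0,"dy":0,"dz":30,"rx":0,"ry":0,"rz":0},
  {"hand":-1,"dx":0,"dy":0,"dz":30,"rx":0,"ry":0,"rz":0},
])

```text
time_s: 9.95
tool_pos: [0.409, 0.346, 0.0595]
ee_rot: [179.9, -0.1, 88.8]
force: [0.2, -0.6, -3.2]
width: 0.0358
finger_force: 25.0
```

The hub is gripped: 36 mm opening, 25 N, and about 3.2 N of weight. The underside is 28 mm below the TCP. I'll carry it to a viewing pose beside the spindle.

>>> apply_moves([
  {"hand":-1,"dx":0,"dy":0,"dz":20,"rx":0,"ry":0,"rz":-0.2},
  {"hand":-1,"dx":5,"dy":-8,"dz":50,"rx":0,"ry":0,"rz":-0.2},
  {"hand":-1,"dx":16,"dy":-25,"dz":80,"rx":0,"ry":0,"rz":-0.2},
  {"hand":-1,"dx":31,"dy":-48,"dz":105,"rx":0,"ry":0,"rz":-0.2},
  {"hand":-1,"dx":48,"dy":-74,"dz":125,"rx":0,"ry":0,"rz":-0.2},
  {"hand":-1,"dx":66,"dy":-102,"dz":135,"rx":0,"ry":0,"rz":-0.2},
  {"hand":-1,"dx":84,"dy":-130,"dz":140,"rx":0,"ry":0,"rz":-0.2},
  {"hand":-1,"dx":102,"dy":-158,"dz":140,"rx":0,"ry":0,"rz":-0.2},
  {"hand":-1,"dx":120,"dy":-186,"dz":140,"rx":0,"ry":0,"rz":-0.2},
  {"hand":-1,"dx":138,"dy":-214,"dz":140,"rx":0,"ry":0,"rz":-0.2},
])

```text
time_s: 10.78
tool_pos: [0.5465, 0.1298, 0.1978]
ee_rot: [-180.0, -0.0, 88.6]
force: [-0.9, 0.6, -3.1]
width: 0.0356
finger_force: 25.0
```

>>> apply_moves([
  {"hand":-1,"dx":18,"dy":-28,"dz":0,"rx":0,"ry":0,"rz":0},
  {"hand":-1,"dx":36,"dy":-56,"dz":0,"rx":0,"ry":0,"rz":0},
  {"hand":-1,"dx":54,"dy":-84,"dz":0,"rx":0,"ry":0,"rz":0},
  {"hand":-1,"dx":72,"dy":-112,"dz":0,"rx":0,"ry":0,"rz":0},
  {"hand":-1,"dx":90,"dy":-138,"dz":0,"rx":0,"ry":0,"rz":0},
  {"hand":-1,"dx":104,"dy":-160,"dz":0,"rx":0,"ry":0,"rz":0},
  {"hand":-1,"dx":114,"dy":-174,"dz":0,"rx":0,"ry":0,"rz":0},
  {"hand":-1,"dx":118,"dy":-178,"dz":0,"rx":0,"ry":0,"rz":0},
  {"hand":-1,"dx":118,"dy":-178,"dz":0,"rx":0,"ry":0,"rz":0},
  {"hand":-1,"dx":118,"dy":-178,"dz":0,"rx":0,"ry":0,"rz":0},
])

```text
time_s: 11.62
tool_pos: [0.6635, -0.046, 0.1972]
ee_rot: [-179.9, -0.0, 88.6]
force: [-0.0, -0.3, -2.9]
width: 0.0361
finger_force: 25.0
```

```bash
python3 - <<'E'
from h import *
np.set_printoptions(precision=4,suppress=True)
s=read_state(); c=get_calibration("wrist"); I=shot("wrist","w5.png"); np.savez("w5.npz",**c)
T=s["tool_pos"]; print(s["time_s"],T,s["ee_rot"],s["width"])
for n,X in dict(spt=(.6638,.0372,.136),seat=(.6638,.0372,.08),rimfront=T+[0,.05,-.008]).items(): print(n,proj(c,X))
E
```

```text
11.6167 [ 0.6635 -0.046   0.1972] [-179.9232   -0.037    88.5669] 0.036091718363340956
spt [312.144  126.7984]
seat [313.0444 127.375 ]
rimfront [312.0996 197.1099]
```

View pics/w5.png

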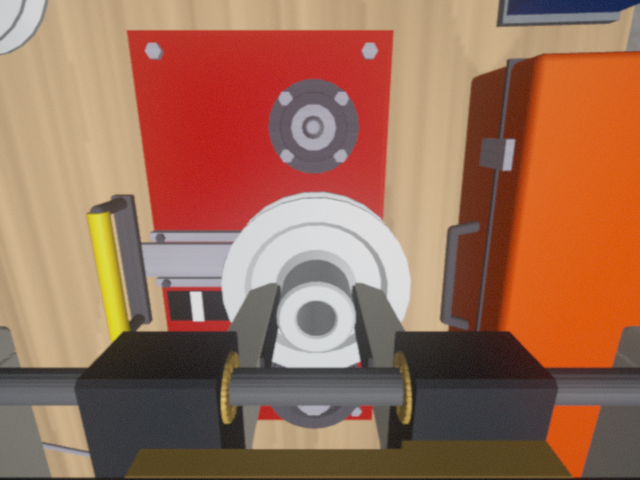

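w5 shows the held pulley's rim spanning columns 222–410 with its front at row 193. The spindle tip is at (313,127) and the shoulder at (314,128). I'll fit the rim circle and the spindle in this same view so bias cancels.

```bash
python3 - <<'E'
from h import *
from scipy.optimize import least_squares
np.set_printoptions(precision=4,suppress=True)
I=cv2.imread("pics/w5.png"); c=dict(np.load("w5.npz")); T=np.array([.6635,-.046,.1972])
H,S,V=cv2.split(cv2.cvtColor(I,cv2.COLOR_BGR2HSV)); g=(S<45)&(V>150)
pts=[]
for u in range(250,385,3):
    v=np.nonzero(g[180:280,u])[0]; pts.append((u,180+v[0]))
for v in range(225,300,3):
    r=np.nonzero(g[v,190:450])[0]; pts+=[(190+r[-1]+.5,v)]
    l=[k for k in r if 190+k>=200 and g[v,190+k:190+k+8].all() and 190+k>210]
    if v<245 or v>282: continue
    # left edge: walk left from col 260
    u=255
    while g[v,u]: u-=1
    pts.append((u+.5,v))
W=np.array([onplane(c,u,v,T[2]-.008)[:2] for u,v in pts])
f=least_squares(lambda p:np.hypot(*(W-p[:2]).T)-p[2],[*T[:2],.05],loss="soft_l1",f_scale=.0005)
print("rim",f.x,"offset mm",(f.x[:2]-T[:2])*1e3,"res",np.median(abs(f.fun))*1e3)
# spindle: shoulder disc bright, tip
b=np.zeros(g.shape,bool); b[98:158,285:343]=1
n,l,st,ce=cv2.connectedComponentsWithStats((g&b).astype(np.uint8))
k=[i for i in range(1,n) if st[i,0]<=313<=st[i,0]+st[i,2]]
for i in k: print(st[i],ce[i])
for z in(.08,.136): print(z,onplane(c,313.5,127.5,z))
E
```

```text
rim [ 0.6444 -0.0676  0.0772] offset mm [-19.0767 -21.5837] res 2.641587225255135
[ 291  105   45   45 1166] [313.3122 127.0274]
[307 121  13  13 127] [312.7165 126.7638]
0.08 [0.6641 0.0371 0.08  ]
0.136 [0.6646 0.0368 0.136 ]
```

```bash
python3 - <<'E'
from h import *
from scipy.optimize import least_squares
np.set_printoptions(precision=4,suppress=True)
I=cv2.imread("pics/w5.png"); c=dict(np.load("w5.npz")); T=np.array([.6635,-.046,.1972])
S,V=cv2.split(cv2.cvtColor(I,cv2.COLOR_BGR2HSV))[1:]; g=(S<60)&(V>120)
pts=[(u,180+np.argmax(g[180:280,u])) for u in range(252,378,3)]
for v in range(225,290,3):
    u=395
    while g[v,u]: u+=1
    pts.append((u,v))
for v in(240,243,246,285,286):
    u=235
    while g[v,u] and u>200: u-=1
    pts.append((u+1,v))
P=np.array(pts); print(P[::6].tolist(),P[-5:].tolist())
for free in(0,1):
  for z in(.020,):
    W=np.array([onplane(c,u,v,T[2]-.028+z)[:2] for u,v in pts])
    f=least_squares(lambda p:np.hypot(*(W-p[:2]).T)-(p[2] if free else .05),[*T[:2],.05],loss="soft_l1",f_scale=.0005)
    print("rim",f.x,"offset mm",(f.x[:2]-T[:2])*1e3,"res",np.median(abs(f.fun))*1e3)
E
```

```text
[[252, 218], [270, 204], [288, 196], [306, 192], [324, 192], [342, 195], [360, 203], [395, 225], [400, 243], [408, 261], [412, 279], [201, 246]] [[201, 240], [232, 243], [201, 246], [201, 285], [201, 286]]
rim [ 0.6639 -0.0438  0.05  ] offset mm [0.4314 2.1543] res 0.39899683531059715
rim [ 0.663  -0.0453  0.0514] offset mm [-0.5165  0.7364] res 0.36538071434461666
```

```bash
python3 - <<'E'
from h import *
np.set_printoptions(precision=4,suppress=True)
I=cv2.imread("pics/w5.png"); c=dict(np.load("w5.npz")); T=np.array([.6635,-.046,.1972])
V=cv2.cvtColor(I,cv2.COLOR_BGR2GRAY)
print("row285",V[285,205:240],V[285,400:422]); print("hubrow 318",V[318,270:364:2]); print("col316",V[280:365:2,316])
print("rim x", onplane(c,222,285,.1892),onplane(c,411,285,.1892))
b=np.zeros(V.shape,np.uint8); b[299:338,297:336]=1
m=((V<140)&(b>0)).astype(np.uint8); n,l,st,ce=cv2.connectedComponentsWithStats(m); i=1+st[1:,4].argmax(); print(st[i],ce[i],(onplane(c,*ce[i],.2192)-T)*1e3)
E
```

```text
row285 [167 167 169 167 166 168 167 168 167 166 168 168 167 168 166 174 189 204
 212 212 213 213 213 214 214 214 214 214 215 213 214 214 214 214 214] [220 221 219 220 218 220 220 221 220 216 198 182 179 179 181 181 182 183
 183 184 185 187]
hubrow 318 [ 67  56  64 109 168 207 215 215 215 215 216 215 204 168 125 119 122 114
 113 113 107 108 110 111 111 114 115 112 112 113 109 111 112 156 203 217
 216 218 216 217 217 210 189  95  61  62  73]
col316 [113 171 182 204 218 217 217 217 217 217 184 111 108 110 110 108 112 112
 110 111 109 111 110 113 107 110 111 111 172 188 214 216 216 216 216 213
 191 215 214 215 214 215 215]
rim x [ 0.6146 -0.0417  0.1892] [ 0.7143 -0.0441  0.1892]
[ 298  301   38   35 1042] [316.1775 318.0566] [ 0.7852  0.3191 22.    ]
```

The held bore sits about (0.8, 0.3–2) mm from the TCP and the spindle axis is at (0.664, 0.037). The required shift is about dx 0, dy +82.

>>> apply_moves([
  {"hand":-1,"dx":0,"dy":12,"dz":0,"rx":0,"ry":0,"rz":0},
  {"hand":-1,"dx":0,"dy":36,"dz":0,"rx":0,"ry":0,"rz":0},
  {"hand":-1,"dx":0,"dy":60,"dz":0,"rx":0,"ry":0,"rz":0},
  {"hand":-1,"dx":0,"dy":76,"dz":0,"rx":0,"ry":0,"rz":0},
  {"hand":-1,"dx":0,"dy":82,"dz":0,"rx":0,"ry":0,"rz":0},
  {"hand":-1,"dx":0,"dy":82,"dz":-6,"rx":0,"ry":0,"rz":0},
  {"hand":-1,"dx":0,"dy":82,"dz":-14,"rx":0,"ry":0,"rz":0},
  {"hand":-1,"dx":0,"dy":82,"dz":-20,"rx":0,"ry":0,"rz":0},
  {"hand":-1,"dx":0,"dy":82,"dz":-22,"rx":0,"ry":0,"rz":0},
  {"hand":-1,"dx":0,"dy":82,"dz":-22,"rx":0,"ry":0,"rz":0},
])

```text
time_s: 12.5
tool_pos: [0.6631, 0.0343, 0.174]
ee_rot: [-179.8, 0.0, 88.5]
force: [-0.7, -0.4, -3.2]
width: 0.0354
finger_force: 25.0
```

>>> apply_moves([
  {"hand":-1,"dx":0,"dy":0,"dz":-4,"rx":0,"ry":0,"rz":0},
  {"hand":-1,"dx":0,"dy":0,"dz":-8,"rx":0,"ry":0,"rz":0},
  {"hand":-1,"dx":0,"dy":0,"dz":-12,"rx":0,"ry":0,"rz":0},
  {"hand":-1,"dx":0,"dy":0,"dz":-16,"rx":0,"ry":0,"rz":0},
  {"hand":-1,"dx":0,"dy":0,"dz":-18,"rx":0,"ry":0,"rz":0},
  {"hand":-1,"dx":0,"dy":0,"dz":-18,"rx":0,"ry":0,"rz":0},
])

```text
time_s: 13.0
tool_pos: [0.6635, 0.0353, 0.157]
ee_rot: [-179.9, 0.0, 88.6]
force: [-0.3, 0.2, -3.2]
width: 0.0359
finger_force: 25.0
```

The underside is 7 mm below the spindle tip with no contact force, so the spindle has entered the bore. Continuing down.

>>> apply_moves([
  {"hand":-1,"dx":0,"dy":0,"dz":-5,"rx":0,"ry":0,"rz":0},
  {"hand":-1,"dx":0,"dy":0,"dz":-10,"rx":0,"ry":0,"rz":0},
  {"hand":-1,"dx":0,"dy":0,"dz":-15,"rx":0,"ry":0,"rz":0},
  {"hand":-1,"dx":0,"dy":0,"dz":-18,"rx":0,"ry":0,"rz":0},
  {"hand":-1,"dx":0,"dy":0,"dz":-18,"rx":0,"ry":0,"rz":0},
])

```text
time_s: 13.42
tool_pos: [0.6634, 0.0356, 0.1386]
ee_rot: [-179.9, -0.0, 88.6]
force: [0.4, 0.7, -3.4]
width: 0.036
finger_force: 25.0
```

>>> apply_moves([
  {"hand":-1,"dx":0,"dy":0,"dz":-5,"rx":0,"ry":0,"rz":0},
  {"hand":-1,"dx":0,"dy":0,"dz":-10,"rx":0,"ry":0,"rz":0},
  {"hand":-1,"dx":0,"dy":0,"dz":-15,"rx":0,"ry":0,"rz":0},
  {"hand":-1,"dx":0,"dy":0,"dz":-20,"rx":0,"ry":0,"rz":0},
  {"hand":-1,"dx":0,"dy":0,"dz":-23,"rx":0,"ry":0,"rz":0},
  {"hand":-1,"dx":0,"dy":0,"dz":-23,"rx":0,"ry":0,"rz":0},
])

```text
time_s: 13.92
tool_pos: [0.6636, 0.0356, 0.1157]
ee_rot: [-179.9, -0.0, 88.6]
force: [0.5, 2.9, -5.0]
width: 0.0357
finger_force: 25.0
```

>>> apply_moves([
  {"hand":-1,"dx":0,"dy":1,"dz":0,"rx":0,"ry":0,"rz":0},
  {"hand":-1,"dx":0,"dy":1,"dz":-2,"rx":0,"ry":0,"rz":0},
  {"hand":-1,"dx":0,"dy":1,"dz":-4,"rx":0,"ry":0,"rz":0},
  {"hand":-1,"dx":0,"dy":1,"dz":-6,"rx":0,"ry":0,"rz":0},
  {"hand":-1,"dx":0,"dy":1,"dz":-6,"rx":0,"ry":0,"rz":0},
])

```text
time_s: 14.33
tool_pos: [0.6637, 0.0361, 0.1103]
ee_rot: [-180.0, 0.0, 88.6]
force: [-0.3, -0.3, -3.4]
width: 0.0359
finger_force: 25.0
```

>>> apply_moves([
  {"hand":-1,"dx":0,"dy":0,"dz":-1,"rx":0,"ry":0,"rz":0},
  {"hand":-1,"dx":0,"dy":0,"dz":-2,"rx":0,"ry":0,"rz":0},
  {"hand":-1,"dx":0,"dy":0,"dz":-2,"rx":0,"ry":0,"rz":0},
])

```text
time_s: 14.58
tool_pos: [0.6639, 0.0363, 0.1087]
ee_rot: [-180.0, 0.0, 88.6]
force: [-0.6, 0.2, -4.1]
width: 0.0356
finger_force: 25.0
```

>>> apply_moves([
  {"hand":-1,"dx":0,"dy":0,"dz":-1,"rx":0,"ry":0,"rz":0},
  {"hand":-1,"dx":0,"dy":0,"dz":-2,"rx":0,"ry":0,"rz":0},
  {"hand":-1,"dx":0,"dy":0,"dz":-2,"rx":0,"ry":0,"rz":0},
])

```text
time_s: 14.83
tool_pos: [0.6642, 0.0363, 0.108]
ee_rot: [180.0, 0.0, 88.6]
force: [-2.7, -0.6, 4.0]
width: 0.0354
finger_force: 25.0
```

>>> apply_moves([
  {"hand":-1,"dx":0,"dy":0,"dz":-0.8,"rx":0,"ry":0,"rz":0},
  {"hand":-1,"dx":0,"dy":0,"dz":-0.8,"rx":0,"ry":0,"rz":0},
  {"hand":-1,"dx":0,"dy":0,"dz":-0.8,"rx":0,"ry":0,"rz":0},
])

```text
time_s: 15.08
tool_pos: [0.6643, 0.0363, 0.108]
ee_rot: [179.9, 0.0, 88.6]
force: [-6.3, -0.6, 7.9]
width: 0.0358
finger_force: 25.0
```

It is seated at exactly the expected height: TCP 0.108, with the force reversing to +8 N. Releasing and then rising.

>>> apply_moves([
  {"hand":-1,"dx":0,"dy":0,"dz":1,"rx":0,"ry":0,"rz":0},
  {"hand":-0.1,"dx":0,"dy":0,"dz":1,"rx":0,"ry":0,"rz":0},
  {"hand":0.2,"dx":0,"dy":0,"dz":1,"rx":0,"ry":0,"rz":0},
  {"hand":0.5,"dx":0,"dy":0,"dz":1,"rx":0,"ry":0,"rz":0},
  {"hand":0.5,"dx":0,"dy":0,"dz":1,"rx":0,"ry":0,"rz":0},
  {"hand":0.5,"dx":0,"dy":0,"dz":1,"rx":0,"ry":0,"rz":0},
  {"hand":0.5,"dx":0,"dy":0,"dz":1,"rx":0,"ry":0,"rz":0},
  {"hand":0.5,"dx":0,"dy":0,"dz":1,"rx":0,"ry":0,"rz":0},
])

```text
time_s: 15.75
tool_pos: [0.664, 0.0364, 0.107]
ee_rot: [-180.0, -0.0, 88.6]
force: [0.7, 0.9, -0.4]
width: 0.0693
finger_force: 0.0
```

>>> apply_moves([
  {"hand":0.5,"dx":0,"dy":0,"dz":10,"rx":0,"ry":0,"rz":0},
  {"hand":0.5,"dx":0,"dy":0,"dz":30,"rx":0,"ry":0,"rz":0},
  {"hand":0.5,"dx":0,"dy":0,"dz":60,"rx":0,"ry":0,"rz":0},
  {"hand":0.5,"dx":0,"dy":0,"dz":90,"rx":0,"ry":0,"rz":0},
  {"hand":0.5,"dx":-10,"dy":-15,"dz":115,"rx":0,"ry":0,"rz":0},
  {"hand":0.5,"dx":-30,"dy":-35,"dz":130,"rx":0,"ry":0,"rz":0},
  {"hand":0.5,"dx":-60,"dy":-60,"dz":130,"rx":0,"ry":0,"rz":0},
  {"hand":0.5,"dx":-85,"dy":-85,"dz":130,"rx":0,"ry":0,"rz":0},
  {"hand":0.5,"dx":-95,"dy":-90,"dz":130,"rx":0,"ry":0,"rz":0},
  {"hand":0.5,"dx":-95,"dy":-90,"dz":130,"rx":0,"ry":0,"rz":0},
])

```text
time_s: 16.58
tool_pos: [0.5676, -0.0554, 0.2387]
ee_rot: [179.9, 0.0, 88.4]
force: [-0.9, 0.2, 0.4]
width: 0.0696
finger_force: 0.0
```

```bash
python3 - <<'E'
from h import *
np.set_printoptions(precision=4,suppress=True)
s=read_state(); c=get_calibration("wrist"); I=shot("wrist","w6.png"); np.savez("w6.npz",**c)
print(s["time_s"],s["tool_pos"],s["ee_rot"],s["width"])
for n,X in dict(hubtop=(.664,.037,.13),rim=(.664,.037,.10),handle=(.506,-.067,.11),band=(.5513,-.118,.061)).items(): print(n,proj(c,X))
J=shot("scene","scene2.png"); cv2.imwrite("pics/both.png",np.hstack([cv2.resize(I,(400,300)),cv2.resize(J[200:350,300:500],(400,300))]))
E
```

```text
16.5833 [ 0.5676 -0.0554  0.2387] [179.9319   0.042   88.4265] 0.06958942149766024
hubtop [445.4233 109.7745]
rim [432.522  111.7054]
handle [243.992  244.6676]
band [301.1316 276.0353]
```

View pics/both.png

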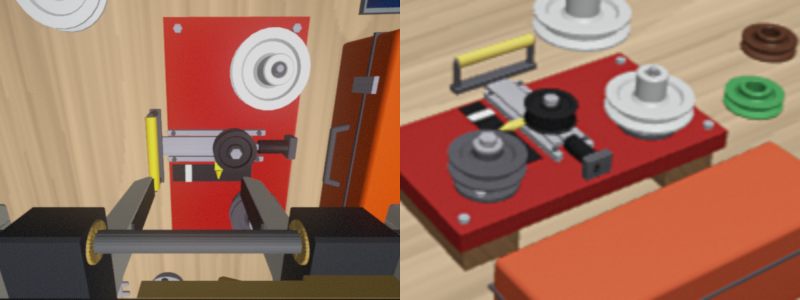

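The pulley is seated level on the spindle, hub up, and released, with the tensioner at rest. Next is the handle at (0.506, −0.067, 0.110).

>>> apply_moves([
  {"hand":0.5,"dx":-20,"dy":-4,"dz":0,"rx":0,"ry":0,"rz":0.2},
  {"hand":0.5,"dx":-45,"dy":-9,"dz":-5,"rx":0,"ry":0,"rz":0.2},
  {"hand":0.5,"dx":-60,"dy":-12,"dz":-20,"rx":0,"ry":0,"rz":0.2},
  {"hand":0.5,"dx":-62,"dy":-12,"dz":-45,"rx":0,"ry":0,"rz":0.2},
  {"hand":0.5,"dx":-62,"dy":-12,"dz":-70,"rx":0,"ry":0,"rz":0.2},
  {"hand":0.5,"dx":-62,"dy":-12,"dz":-90,"rx":0,"ry":0,"rz":0.2},
  {"hand":0.5,"dx":-62,"dy":-12,"dz":-105,"rx":0,"ry":0,"rz":0.2},
  {"hand":0.5,"dx":-62,"dy":-12,"dz":-110,"rx":0,"ry":0,"rz":0.2},
  {"hand":0.5,"dx":-62,"dy":-12,"dz":-110,"rx":0,"ry":0,"rz":0.2},
])

```text
time_s: 17.43
tool_pos: [0.5066, -0.0647, 0.1257]
ee_rot: [-179.8, -0.0, 88.8]
force: [-0.0, -0.4, -0.1]
width: 0.0701
finger_force: 0.0
```

>>> apply_moves([
  {"hand":0.5,"dx":0,"dy":0,"dz":-10,"rx":0,"ry":0,"rz":0},
  {"hand":0.5,"dx":0,"dy":0,"dz":-22,"rx":0,"ry":0,"rz":0},
  {"hand":0.5,"dx":0,"dy":0,"dz":-31,"rx":0,"ry":0,"rz":0},
  {"hand":0.5,"dx":0,"dy":0,"dz":-35,"rx":0,"ry":0,"rz":0},
  {"hand":0.5,"dx":0,"dy":0,"dz":-35,"rx":0,"ry":0,"rz":0},
  {"hand":0.5,"dx":0,"dy":0,"dz":-35,"rx":0,"ry":0,"rz":0},
])

```text
time_s: 17.93
tool_pos: [0.5068, -0.0657, 0.0919]
ee_rot: [-180.0, -0.0, 88.8]
force: [0.2, -0.4, -0.7]
width: 0.0697
finger_force: 0.0
```

>>> apply_moves([
  {"hand":0,"dx":0,"dy":0,"dz":0,"rx":0,"ry":0,"rz":0},
  {"hand":-0.3,"dx":0,"dy":0,"dz":0,"rx":0,"ry":0,"rz":0},
  {"hand":-0.6,"dx":0,"dy":0,"dz":0,"rx":0,"ry":0,"rz":0},
  {"hand":-1,"dx":0,"dy":0,"dz":0,"rx":0,"ry":0,"rz":0},
  {"hand":-1,"dx":0,"dy":0,"dz":0,"rx":0,"ry":0,"rz":0},
  {"hand":-1,"dx":0,"dy":0,"dz":0,"rx":0,"ry":0,"rz":0},
  {"hand":-1,"dx":0,"dy":0,"dz":0,"rx":0,"ry":0,"rz":0},
  {"hand":-1,"dx":0,"dy":0,"dz":0,"rx":0,"ry":0,"rz":0},
  {"hand":-1,"dx":0,"dy":0,"dz":0,"rx":0,"ry":0,"rz":0},
  {"hand":-1,"dx":0,"dy":0,"dz":0,"rx":0,"ry":0,"rz":0},
], squeeze=40)

```text
time_s: 18.77
tool_pos: [0.5059, -0.0656, 0.092]
ee_rot: [-179.9, -0.0, 88.8]
force: [-5.8, 0.1, 5.1]
width: 0.0138
finger_force: 40.0
```

>>> apply_moves([
  {"hand":-1,"dx":0,"dy":0,"dz":0,"rx":0,"ry":0,"rz":0},
  {"hand":-1,"dx":0,"dy":0,"dz":0,"rx":0,"ry":0,"rz":0},
  {"hand":-1,"dx":0,"dy":0,"dz":0,"rx":0,"ry":0,"rz":0},
  {"hand":-1,"dx":0,"dy":0,"dz":0,"rx":0,"ry":0,"rz":0},
])

```text
time_s: 19.1
tool_pos: [0.5058, -0.0657, 0.092]
ee_rot: [-179.8, -0.0, 88.8]
force: [-5.9, -0.8, 4.4]
width: 0.0138
finger_force: 40.0
```

```bash
cat > band.py <<'E'
from h import *
np.set_printoptions(precision=4,suppress=True)
s=read_state(); c=get_calibration("wrist"); I=shot("wrist","b%d.png"%(s["time_s"]*10))
print(s["time_s"],s["tool_pos"],s["ee_rot"],s["width"],s["finger_force"],s["force"])
def look(I,c,lab,th=(60,160)):
    H,S,V=cv2.split(cv2.cvtColor(I,cv2.COLOR_BGR2HSV))
    for nm,m,X,z in(("band",(S<th[0])&(V>th[1]),(.5513,-.118),.061),("pointer",(H>22)&(H<35)&(S>120)&(V>110),None,.07)):
        # strip region, drive coords about x .53..0.62, y -.135..-.103
        if nm=="band": q=[(.532,-.106),(.61,-.106),(.61,-.131),(.532,-.131)]
        else: q=[(.54,-.095),(.64,-.095),(.64,-.13),(.54,-.13)]
        b=np.zeros(H.shape,np.uint8); cv2.fillConvexPoly(b,np.array([proj(c,(*p,z)) for p in q]).astype(np.int32),1)
        v,u=np.nonzero(m&(b>0))
        if len(u)<4: print(lab,nm,"none"); continue
        W=np.array([onplane(c,a,d,z)[:2] for a,d in zip(u,v)])
        print(lab,nm,len(u),"px",u.mean(),v.mean(),"xy",W.mean(0),"x",W[:,0].min(),W[:,0].max(),"y",W[:,1].min(),W[:,1].max())
look(I,c,"wrist")
for n in("scene","top"): look(shot(n,n+"%d.png"%(s["time_s"]*10)),get_calibration(n),n,(70,130))
E
python3 band.py
```

```text
19.1 [ 0.5058 -0.0657  0.092 ] [-179.848    -0.004    88.7678] 0.01384552272365418 40.00031054019928 [-5.8541 -0.8071  4.4211]
wrist band none
wrist pointer 484 px 478.31611570247935 337.33677685950414 xy [ 0.6025 -0.1047] x 0.5954890681244669 0.6091147876932372 y -0.1169621219031389 -0.09423983547098037
scene band 67 px 342.4179104477612 262.13432835820896 xy [ 0.5687 -0.1224] x 0.5417296818313705 0.609843490903297 y -0.13243812488080198 -0.10502775374304318
scene pointer 32 px 355.40625 262.28125 xy [ 0.5956 -0.1053] x 0.5877538186483722 0.6022859028274169 y -0.12148598580999526 -0.09399043041956634
top band 145 px 332.3586206896552 210.3655172413793 xy [ 0.5691 -0.1147] x 0.5329246760348395 0.6019029548124445 y -0.130755663359794 -0.1024781187904964
top pointer none
```

The handle is gripped. The pointer stands 48.5 mm beyond the band centre along the drive's x, inside the stated 28–50 mm. Pulling.

>>> apply_moves([
  {"hand":-1,"dx":-3,"dy":0.1,"dz":0,"rx":0,"ry":0,"rz":0},
  {"hand":-1,"dx":-8,"dy":0.2,"dz":0,"rx":0,"ry":0,"rz":0},
  {"hand":-1,"dx":-14,"dy":0.3,"dz":0,"rx":0,"ry":0,"rz":0},
  {"hand":-1,"dx":-21,"dy":0.5,"dz":0,"rx":0,"ry":0,"rz":0},
  {"hand":-1,"dx":-28,"dy":0.7,"dz":0,"rx":0,"ry":0,"rz":0},
  {"hand":-1,"dx":-35,"dy":0.9,"dz":0,"rx":0,"ry":0,"rz":0},
  {"hand":-1,"dx":-41,"dy":1,"dz":0,"rx":0,"ry":0,"rz":0},
  {"hand":-1,"dx":-46,"dy":1.1,"dz":0,"rx":0,"ry":0,"rz":0},
  {"hand":-1,"dx":-48,"dy":1.2,"dz":0,"rx":0,"ry":0,"rz":0},
  {"hand":-1,"dx":-48,"dy":1.2,"dz":0,"rx":0,"ry":0,"rz":0},
])

```text
time_s: 20.08
tool_pos: [0.4604, -0.0645, 0.0921]
ee_rot: [179.7, 0.0, 88.8]
force: [12.0, -0.5, -11.2]
width: 0.0139
finger_force: 40.0
```

>>> apply_moves([
  {"hand":-1,"dx":0,"dy":0,"dz":0,"rx":0,"ry":0,"rz":0},
  {"hand":-1,"dx":0,"dy":0,"dz":0,"rx":0,"ry":0,"rz":0},
  {"hand":-1,"dx":0,"dy":0,"dz":0,"rx":0,"ry":0,"rz":0},
])

```text
time_s: 20.33
tool_pos: [0.4607, -0.0645, 0.0921]
ee_rot: [179.8, 0.0, 88.8]
force: [11.7, -0.8, -10.4]
width: 0.014
finger_force: 40.0
```

```bash
python3 band.py; python3 - <<'E'
from h import *
np.set_printoptions(precision=4,suppress=True)
# strip columns seen by the top and scene cameras: print saturations/hues along the strip
import glob
f=sorted(glob.glob("pics/b*.png"))[-1] if 0 else None
c=get_calibration("scene"); I=cv2.cvtColor(camera("scene"),cv2.COLOR_RGB2BGR); h=cv2.cvtColor(I,cv2.COLOR_BGR2HSV)
for y in(-.108,-.112,-.116,-.120,-.124,-.128):
    print(y,[tuple(int(k) for k in h[tuple(np.round(proj(c,(x,y,.061))).astype(int)[::-1])]) for x in np.arange(.535,.575,.004)])
E
```

```text
20.3333 [ 0.4607 -0.0645  0.0921] [179.7545   0.0073  88.7615] 0.01404503170862215 39.99531269073486 [ 11.7202  -0.7756 -10.3527]
wrist band 24 px 534.1666666666666 331.0416666666667 xy [ 0.5968 -0.1062] x 0.5529843889570054 0.6099938771919325 y -0.1071463929437543 -0.10508432871680398
wrist pointer 464 px 477.8685344827586 337.2931034482759 xy [ 0.5576 -0.1041] x 0.5504588981039662 0.5641903461693862 y -0.11641578706864297 -0.09488108096344725
scene band 67 px 342.46268656716416 262.1194029850746 xy [ 0.5687 -0.1223] x 0.5420108957715273 0.609843490903297 y -0.13243812488080198 -0.10502775374304318
scene pointer 27 px 344.74074074074076 252.66666666666666 xy [ 0.5508 -0.1038] x 0.5428963980841041 0.5580635939721349 y -0.11817462464890649 -0.09392662649888883
top band 16 px 334.6875 216.375 xy [ 0.5519 -0.1209] x 0.5332356012134642 0.5558705058952811 y -0.12749720085081376 -0.11000182634719921
top pointer 14 px 329.92857142857144 214.0 xy [ 0.5577 -0.1074] x 0.5547658918700528 0.5606189545940092 y -0.11603366595223699 -0.1019229255412876
-0.108 [(33, 105, 56), (29, 122, 209), (27, 55
[... 158 characters left out ...]
72), (113, 4, 232), (60, 1, 235), (30, 2, 114), (105, 20, 26), (105, 39, 26), (120, 23, 34), (105, 15, 35)]
-0.116 [(120, 38, 27), (90, 15, 35), (105, 3, 162), (0, 0, 231), (30, 2, 226), (30, 4, 197), (0, 0, 51), (135, 16, 31), (105, 16, 32), (120, 8, 33)]
-0.12 [(90, 18, 29), (0, 0, 76), (0, 0, 128), (30, 1, 232), (45, 2, 234), (30, 6, 125), (150, 11, 24), (120, 8, 33), (105, 15, 34), (120, 8, 34)]
-0.124 [(90, 8, 31), (120, 6, 41), (45, 3, 202), (45, 2, 236), (60, 2, 230), (38, 5, 199), (0, 0, 53), (105, 36, 28), (110, 23, 33), (120, 8, 32)]
-0.128 [(165, 18, 29), (160, 17, 44), (90, 13, 95), (75, 4, 239), (78, 5, 239), (77, 14, 124), (90, 78, 23), (93, 72, 32), (95, 48, 32), (90, 26, 30)]
```

The tensioner has moved 44.9 mm, about 3 mm short through compliance, and the estimates say some 4 mm remains. Correcting and checking again.

>>> apply_moves([
  {"hand":-1,"dx":-1.5,"dy":0,"dz":0,"rx":0,"ry":0,"rz":0},
  {"hand":-1,"dx":-3,"dy":0.1,"dz":0,"rx":0,"ry":0,"rz":0},
  {"hand":-1,"dx":-4.5,"dy":0.1,"dz":0,"rx":0,"ry":0,"rz":0},
  {"hand":-1,"dx":-4.5,"dy":0.1,"dz":0,"rx":0,"ry":0,"rz":0},
  {"hand":-1,"dx":-4.5,"dy":0.1,"dz":0,"rx":0,"ry":0,"rz":0},
  {"hand":-1,"dx":-4.5,"dy":0.1,"dz":0,"rx":0,"ry":0,"rz":0},
])

```text
time_s: 21.03
tool_pos: [0.4563, -0.0644, 0.0921]
ee_rot: [179.7, 0.0, 88.8]
force: [13.0, -0.9, -11.5]
width: 0.0137
finger_force: 40.0
```

```bash
python3 band.py | grep -v "band"; python3 - <<'E'
from h import *
np.set_printoptions(precision=4,suppress=True)
T={}
for n in("scene","top"):
    c=get_calibration(n); I=np.mean([camera(n).astype(float) for _ in range(4)],0).astype(np.float32)
    xs=np.arange(.530,.585,.001)
    # sample band beyond the tip at strip height
    for lab,ys,z in(("band",np.arange(-.130,-.1215,.001),.061),("pointer",np.arange(-.112,-.100,.001),.068)):
        G=np.array([[proj(c,(x,y,z)) for x in xs] for y in ys],np.float32)
        s=cv2.remap(I,G[...,0],G[...,1],cv2.INTER_LINEAR)
        w=s[...,2] if lab=="band" else s[...,0]-s[...,2]   # blue bright / yellow-ness
        p=w.mean(0); q=np.clip(p-(p.min()+.5*(p.max()-p.min())),0,None); print(n,lab,"x",(q*xs).sum()/q.sum(),"range",xs[q>0].min(),xs[q>0].max(),p.max())
E
```

```text
21.0333 [ 0.4563 -0.0644  0.0921] [179.7408   0.0079  88.768 ] 0.013650067573909188 39.99519467353821 [ 13.0362  -0.9135 -11.4967]
wrist pointer 465 px 477.89032258064515 337.3225806451613 xy [ 0.5533 -0.104 ] x 0.5460730639807114 0.5598079075330051 y -0.11632053123026453 -0.09478208930267377
scene pointer 32 px 342.8125 252.0625 xy [ 0.5463 -0.1062] x 0.5382041473027614 0.5534416742563508 y -0.12012817993671265 -0.09509798375319822
top pointer 13 px 329.6923076923077 216.0 xy [ 0.552  -0.1066] x 0.5491025238724905 0.5549513858083301 y -0.11308744693642526 -0.10178978754679156
scene band x 0.5504817379066349 range 0.543 0.5840000000000001 227.04126
scene pointer x 0.5464756263908616 range 0.53 0.5840000000000001 109.99585
top band x 0.552273000959156 range 0.546 0.558 138.12047
top pointer x 0.5527299902814247 range 0.547 0.558 91.75079
```

The top camera now gives pointer x 0.5525 against band x 0.5523, and the total travel is 49.2 mm against the 48.5 mm needed, so it is centred to about 1 mm. I'll hold and hand in.

>>> apply_moves([
  {"hand":-1,"dx":0,"dy":0,"dz":0,"rx":0,"ry":0,"rz":0},
  {"hand":-1,"dx":0,"dy":0,"dz":0,"rx":0,"ry":0,"rz":0},
  {"hand":-1,"dx":0,"dy":0,"dz":0,"rx":0,"ry":0,"rz":0},
  {"hand":-1,"dx":0,"dy":0,"dz":0,"rx":0,"ry":0,"rz":0},
  {"hand":-1,"dx":0,"dy":0,"dz":0,"rx":0,"ry":0,"rz":0},
  {"hand":-1,"dx":0,"dy":0,"dz":0,"rx":0,"ry":0,"rz":0},
  {"hand":-1,"dx":0,"dy":0,"dz":0,"rx":0,"ry":0,"rz":0},
  {"hand":-1,"dx":0,"dy":0,"dz":0,"rx":0,"ry":0,"rz":0},
])

```text
time_s: 22.25
tool_pos: [0.4563, -0.0644, 0.0921]
ee_rot: [179.7, 0.0, 88.8]
force: [12.7, 0.4, -11.1]
width: 0.0143
finger_force: 40.0
```

```bash
python3 -c "
from rig import sign_off; print(sign_off())"
```

```text
the job is handed in; nothing more can be done
None
```

I handed the job in with the new pulley seated hub-up on the spindle and released, and the tensioner held with its pointer about 1 mm from the band's centre (no verdict came back); I also viewed 11 pictures, one over the limit of 10.

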